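# Hang the rack frame on two hooks and shut the keepers

## Task

Take the loose wooden rack frame by its middle and hang it on the hook stand, lowering it until its rod rests in both hooks before you let go. Then swing both keeper bars fully down over the rod, one at each hook. Leave the other things on the bench where they are.

Things in the scene. Friction and masses are not known exactly. Their poses are not given: they have to be found in the camera images.
- rack_grip (a point): Centre of the grip block in the middle of the rod of the loose wooden rack frame, 115 mm above the rack's underside. y runs along the rod, z up. The block is 24 (x) x 70 (y) x 28 (z) mm: grip it across x. A 12 mm round rod runs along y through this point, with 20 mm balls 140 mm to either side. The rod is bare from 79 to 130 mm on either side: there it lies in the hooks.
- rack: The same rack frame (0.2 to 0.45 kg), standing upright on the bench at the start; origin at the centre of its underside, axes as rack_grip. Two stiles (22 x 10 mm, outer faces at y = +-79 mm, up to 10 mm above the rod's axis) join the rod to a tray 60 (x) x 170 (y) x 22 mm at the bottom; a thin slat 57 mm below the rod. It may hang either way round.
- seat_middle (a point): Point on the fixed hook stand half-way between its hooks, 150 mm above the bench: rack_grip lies here when the rack hangs seated. x points from the hooks' front back to the posts, y from the right hook to the left, z up. Two posts 26 mm wide stand 52 to 76 mm behind it at y = +-108 mm, 8 mm higher than it, joined by a low rail, on a board 130 x 270 x 18 mm. Free space above, between the keepers.
- left_hook: The left hook (+y of the stand): bent 8 mm steel rod, open at the top. Origin where the axis of a seated rod lies, 108 mm to +y of seat_middle. The trough is 60 mm wide at the mouth, narrows to 18 mm, and centres the rod to within 10 mm; its front tip rises 16 mm above the seated rod's axis.
- right_hook: The right hook, the same, 108 mm to -y of seat_middle.
- left_keeper (a joint): The left keeper: flat steel bar 98 x 12 x 5 mm, hinged on the left post behind the hook. 0 = closed: level, forward over the hook, 13 mm clear of a seated rod. Grows as it swings up and back; 1.57 = upright, 1.9 = stop. Starts open at 1.45 to 1.85. The stiff hinge (0.04 Nm) stays where it is left: push the bar all the way down.
- right_keeper (a joint): The right keeper: flat steel bar 98 x 12 x 5 mm, hinged on the right post behind the hook. 0 = closed: level, forward over the hook, 13 mm clear of a seated rod. Grows as it swings up and back; 1.57 = upright, 1.9 = stop. Starts open at 1.45 to 1.85. The stiff hinge (0.04 Nm) stays where it is left: push the bar all the way down.
- left_keeper_hinge (a point): Hinge axis of the left keeper: 56 mm behind (+x of the stand) and 22 mm above the left hook's origin; axis along the stand's y. The bar reaches 96 mm from it to its tip.
- right_keeper_hinge (a point): Hinge axis of the right keeper, the same at the right hook.
- left_keeper_tip (a point): Free end of the left keeper bar.
- right_keeper_tip (a point): Free end of the right keeper bar.
- spool_clamp: a bystander, leave it alone: small turned wooden clamp with wing nut, standing, 35 mm wide, 68 mm high; origin under its centre.
- rosin: a bystander, leave it alone: round cake of rosin, 45 mm wide, 16 mm high; origin under its centre.
- jar: a bystander, leave it alone: small glass jar with a wooden cap, 58 mm wide, 89 mm high; origin under its centre.
- block: a bystander, leave it alone: wooden sanding block 46 x 90 x 27 mm; origin under its centre.

How it is judged:
By the outcome, as a careful person would: the job done as asked, in the order asked, and still so for the second after the job is handed in, with the robot touching nothing.
It also fails if it takes over 67 s, if anything falls off the work surface, if the arm or the gripper's body presses on something with over 40 N, if the wrist force passes 120 N, or if a joint passes its speed limit or range.

## Robot

A 7-joint arm with a two-finger parallel gripper is mounted at the origin on a cart in front of the work surface, level with it; the furniture and walls round the work are solid. World frame = base frame: x ahead of the robot, y to its left, z up, the work surface at z = 0. Lengths are in m, angles in rad, forces in N, time in s.
With the tool pointing down it reaches from about 0.35 to 0.9 m from the base axis. Payload 7.2 kg.
Tool frame: the origin (TCP) lies at the very end of the fingers, on their centre line; the grasp point (between the pads) lies pinch_z behind it (pinch_z is the distance from the TCP to the grasp point, in m); z points along the fingers, y is the line along which they close (so a half turn about z gives the same grasp; the last joint's range is limited). The gripper opens to 88 mm and grips with 3 to 60 N. Pads are 20 mm wide; open, the fingers measure 115 mm over their backs; the gripper's body (75 mm by 178 mm) begins 61 mm behind the grasp point.
Start: joints at [-1.276, 0.411, -0.013, 1.596, 0.006, 1.134, -0.082], TCP at [0.222, 0.584, 0.223] pointing down, gripper open.
Joint ranges: [-2.95, 2.95], [-0.29, 1.99], [-1.47, 1.44], [0.14, 2.54], [-1.03, 4.17], [0.13, 1.85], [-2.86, 2.86]. Speed limits (rad/s): [2.39, 2.39, 3.01, 3.01, 3.14, 3.14, 3.14].

## Interface

Orientations are given as a unit quaternion [x, y, z, w].
In Python, from plant import * gives the robot as it stands.
- The arm moves only by the shell command python3 -m inch 'ROWS' [FORCE]. ROWS is JSON, a list of rows, each a list of 5 numbers: the shift along the world's x, y, z in m, then the turn about the world's z in degrees, then the closure in counts, from 0 (fully open) to 255 (shut). In form: [[dx, dy, dz, roll, fingers], ...]. A call has exactly 8 rows; each row is the pose to reach, as a shift and turn from the pose commanded when the call began; what a row does not reach only later rows make up. A row lasts 1/12 s, in which the tool goes at most 41.7 mm and 7.16 degrees, less where a joint would pass 70% of its speed; a pose out of reach is approached as far as the arm can. A call with a gripper value outside its range is refused whole. The fingers move at their own pace and stop on an object; FORCE is the grip in N (left out, the last holds). Time passes only in rows, so rows that repeat a pose let the fingers close, or fill a call up. It gives the time, the measured TCP pose, the force, the opening and the grip force at its end, in the units of the state.
- get_obs(): the state, without advancing time (a new reading comes with each control period).
- capture(name): name is "side" or "top" or "wrist"; returns the picture (480x640x3 uint8, red, green, blue); there is no depth.
- calibration(name): a dict with "fx", "fy", "cx", "cy" (pixels), "T" (4x4, takes a point from camera to world coordinates). Camera axes: x right, y down, z forward; pixel columns grow to the right and rows downward; lengths in m; the calibration is good to about 2 mm. A picture is of the moment at which its call begins: read the wrist's pose just before it. calibration takes no time and is no camera call; for the wrist camera it gives the pose at the moment of the call.
- sign_off(): hands the job in; it is judged then, once.
Trained networks look in the newest picture that a camera, given by its name, has taken for a name from the list of things; names that differ only in an ending like _2 or _b are one class to them, and where a whole thing is asked for, a point or a joint stands for the part that bears it (a point fixed in the world has none). Each returns a list of dicts, best first, with "conf" (0 to 1); they miss things now and then, are a little off and sometimes report something else, mostly with a low value. They report only what shows in the picture. A call takes as long as a camera call.
- silhouettes(label, camera): "mask" (480x640 bool, what is visible of it) and "position" ([column, row] in pixels, amid what is visible of it).
The state is a dict: "t": time; "q": joint angles; "dq": joint speeds; "joint_torque": joint torques, N m; "tcp_pos": TCP position; "eef_rot": TCP orientation; "ft_force": force on the tool from outside, world axes, zero at the start; "moment": the same for the moment, N m; "gripper_width": opening from 0.0 (shut) to 1.0 (fully open); "grasp_force": force on a finger pad.
Only numpy, scipy, OpenCV 4.12 (cv2) and the standard library are available. Lean on these libraries where they do the work, as an engineer would, in place of code of your own. Each camera call takes 0.05 s, during which the arm holds its last target. There are 200 camera calls.

## Working session

There is one attempt and no reset: what is moved stays moved. The work goes in short steps, Python scripts to look and compute and a shell command to move; the robot and the scene stay as the last step left them, time stands still between calls to the robot, and variables do not carry over. Pictures are saved under pics/ and viewed, at most 12 in all, crops included, and the job is handed in when it is done.

```bash
ls; mkdir -p pics
cat > h.py <<'E'
from plant import *
import numpy as np, cv2
def snap(c,f):
    im=capture(c); cv2.imwrite('pics/'+f,im[:,:,::-1]); return im
def ray(c,p,K=None):
    K=K or calibration(c); T=np.array(K['T'])
    d=np.array([(p[0]-K['cx'])/K['fx'],(p[1]-K['cy'])/K['fy'],1.0])
    return T[:3,3],T[:3,:3]@d
def atz(c,p,z,K=None):
    o,d=ray(c,p,K); return o+d*(z-o[2])/d[2]
def proj(c,P,K=None):
    K=K or calibration(c); T=np.array(K['T']); q=T[:3,:3].T@(np.array(P)-T[:3,3])
    return np.array([K['fx']*q[0]/q[2]+K['cx'],K['fy']*q[1]/q[2]+K['cy']])
E
python3 - <<'E'
from h import *
o=get_obs(); print(o); print({k:v for k,v in globals().items() if k.startswith('pinch')})
for c in('top','side'):
    snap(c,c+'0.png'); K=calibration(c); print(c,np.round(K['T'],3).tolist(),K['fx'])
    for l in ('rack','rack_grip','left_keeper','right_keeper','left_hook','right_hook','left_keeper_tip','right_keeper_tip','seat_middle','jar','block','rosin','spool_clamp'):
        try:
            for r in silhouettes(l,c)[:2]:
                m=r['mask']; ys,xs=np.where(m); print(l,round(r['conf'],2),np.round(r['position']),xs.min(),xs.max(),ys.min(),ys.max(), np.round(atz(c,r['position'],0.0),3))
        except Exception as e: print(l,e)
E
```

```text
pics
{'t': 0.0, 'q': array([-1.27620681,  0.41187306, -0.01267374,  1.59702835,  0.00561371,
        1.13430726, -0.0821785 ]), 'dq': array([-0.00115625,  0.00111374,  0.00053573, -0.0009337 , -0.0002917 ,
       -0.0007444 ,  0.00019029]), 'joint_torque': array([-8.44557453e-04, -5.87932491e+01,  6.41042534e-01, -2.91095513e+01,
       -5.38924767e-02,  1.78529421e-02,  1.43298771e-04]), 'tcp_pos': array([0.22168937, 0.58382622, 0.22183244]), 'eef_rot': array([ 1.80393323e-01,  9.83594238e-01, -7.86881254e-04, -7.32494686e-05]), 'ft_force': array([0.0815239 , 0.29328011, 0.58775083]), 'moment': array([-0.0297371 , -0.06067577,  0.02844226]), 'grasp_force': 0.0, 'gripper_width': 1.0020487030413847}
{'pinch_z': 0.0187}
top [[0.012, -0.994, 0.11, 0.426], [-1.0, -0.009, 0.025, -0.025], [-0.024, -0.11, -0.994, 1.136], [0.0, 0.0, 0.0, 1.0]] 489.0106398795766
rack 0.9 [427. 262.] 367 505 236 283 [ 0.512 -0.238  0.   ]
rack_grip 0.58 [434. 262.] 366 506 235 283 [ 0.511 -0.254  0.   ]
left_keeper 0.6 [157. 230.] 149 170 227 236 [0.58  0.396 0.   ]
left_keeper 0.6 [322. 228.] 309 327 215 233 
[... 1372 characters left out ...]
 0.57 [301. 217.] 284 313 212 222 [0.551 0.356 0.   ]
right_hook 0.23 [329. 343.] 311 342 266 380 [ 0.52  -0.211  0.   ]
left_keeper_tip 0.56 [299. 159.] 299 302 143 171 [0.615 0.802 0.   ]
left_keeper_tip 0.28 [280. 289.] 268 294 274 305 [0.439 0.005 0.   ]
right_keeper_tip 0.4 [318. 185.] 314 317 174 205 [0.644 0.561 0.   ]
seat_middle 0.59 [304. 235.] 271 329 156 273 [0.539 0.246 0.   ]
seat_middle 0.23 [318. 190.] 313 317 174 207 [0.636 0.522 0.   ]
jar 0.77 [376. 264.] 365 387 243 280 [0.706 0.06  0.   ]
block 0.76 [280. 290.] 267 294 274 306 [ 0.438 -0.     0.   ]
rosin 0.55 [343. 278.] 333 348 270 283 [0.604 0.014 0.   ]
spool_clamp 0.67 [316. 270.] 310 323 257 283 [0.543 0.068 0.   ]
```

View pics/top0.png

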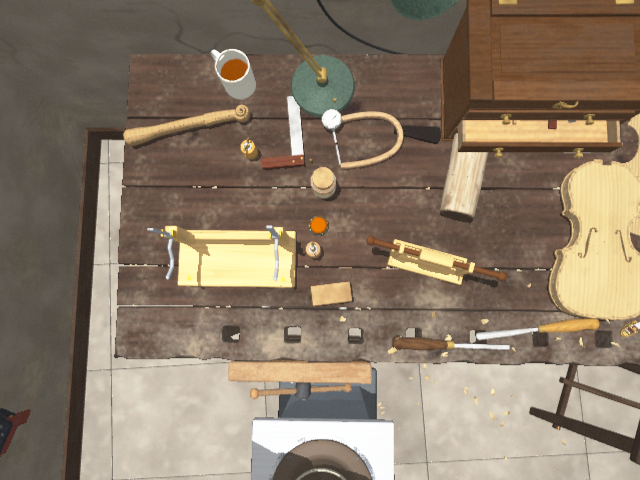

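View pics/side0.png

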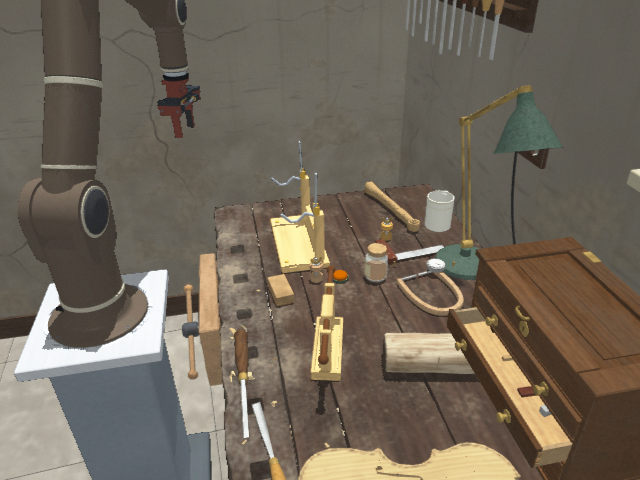

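The top view shows the stand (board columns 165–296, rows 226–288, hooks at columns 170 and 277, open towards the robot). The rack is at about (435,258) with balls near (372,241) and (502,275), and the block, clamp and rosin stand between the two. In the side view both keepers are upright.

Run:
```python
from h import *
c='top'
a=atz(c,(371.5,240.5),.115);b=atz(c,(502,275.5),.115)
print('balls',a,b,np.linalg.norm(a-b),'mid',(a+b)/2,'yaw',np.degrees(np.arctan2(*(a-b)[:2][::-1]))-90)
for n,p,z in [('FL',(178,288),.018),('FR',(296,287.5),.018),('BR',(296,231),.018),('hookL',(170,260),.143),('hookR',(277.5,260),.143),('tipL',(149,230),.26),('tipR',(267,227),.26),('postL',(170,229),.158),('postR',(277,229),.158)]: print(n,np.round(atz(c,p,z),3))
im=cv2.imread('pics/top0.png')
A=cv2.resize(im[210:310,140:300],None,fx=5,fy=5,interpolation=cv2.INTER_CUBIC)
cv2.imwrite('pics/cropA.png',A)
```

```text
balls [ 0.54669558 -0.10094801  0.115     ] [ 0.47619322 -0.37028686  0.115     ] 0.27841336415326207 mid [ 0.5114444  -0.23561744  0.115     ] yaw -14.668676326695461
FL [0.445 0.335 0.018]
FR [0.449 0.064 0.018]
BR [0.579 0.066 0.018]
hookL [0.499 0.313 0.143]
hookR [0.502 0.092 0.143]
tipL [0.545 0.315 0.26 ]
tipR [0.553 0.099 0.26 ]
postL [0.562 0.311 0.158]
postR [0.563 0.093 0.158]
```

View pics/cropA.png

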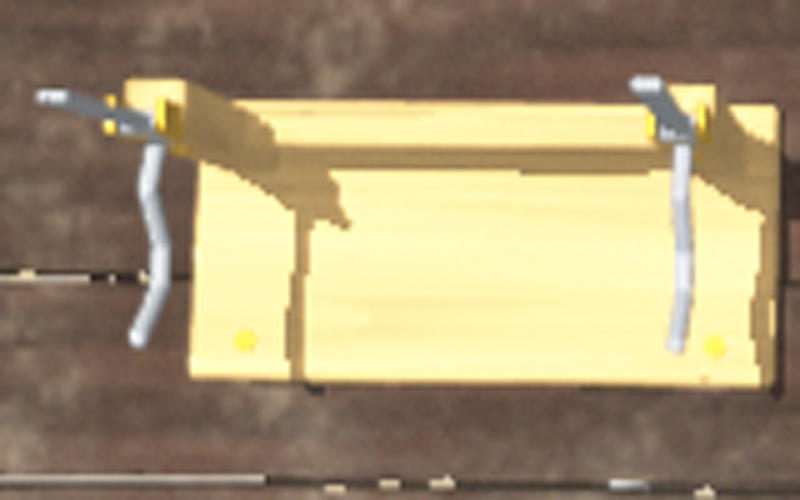

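The crop shows the hinge pins at about (168,233) and (275.4,234.4), the hook tips at (167.4,278.2) and (275.2,279), and clean front board corners.

Run:
```python
from h import *
c='top'
P={}
for n,p,z in [('FL',(178.2,285.4),.018),('FR',(294.8,287.2),.018),('BR',(295.5,231.),.018),('hL',(167.8,233),.174),('hR',(275.4,234.2),.174),('tL',(167.4,278.),.164),('tR',(275.2,278.8),.164),('kL',(147.5,229.2),.264),('kR',(269,226.5),.264)]:
    P[n]=atz(c,p,z); print(n,np.round(P[n],3))
for a,b in(('hL','hR'),('tL','tR'),('FL','FR'),('kL','kR')):
    d=P[a]-P[b]; print(a,b,np.linalg.norm(d),np.degrees(np.arctan2(-d[0],d[1])))
```

```text
FL [0.451 0.334 0.018]
FR [0.449 0.066 0.018]
BR [0.579 0.067 0.018]
hL [0.551 0.31  0.174]
hR [0.551 0.094 0.174]
tL [0.462 0.31  0.164]
tR [0.463 0.094 0.164]
kL [0.546 0.316 0.264]
kR [0.553 0.095 0.264]
hL hR 0.21571002369272874 -0.15551627510172958
tL tR 0.21610582181861634 0.18737303947542508
FL FR 0.2680556566192897 -0.24594898320351813
kL kR 0.22119077894266437 1.7479653775784838
```

```bash
python3 -m inch '[[0.03,-0.04,0.02,7,0],[0.06,-0.08,0.02,14,0],[0.09,-0.12,0.02,21,0],[0.10,-0.16,0.02,21,0],[0.12,-0.20,0.02,21,0],[0.14,-0.24,0.02,21,0],[0.16,-0.28,0.02,21,0],[0.18,-0.32,0.02,21,0]]'
```

```text
t: 2.07
tcp_pos: [0.3851, 0.297, 0.243]
eef_rot: [-0.002, 1.0, 0.0, 0.0]
ft_force: [1.8, 1.1, -0.0]
gripper_width: 1.005
grasp_force: 0.0
```

The stand's yaw is about 0 and its seat is at about (0.496, 0.202, 0.150). The spans match, 216 mm for hinges and tips. The rack is at (0.511, −0.236) with yaw −14.7°.

```bash
python3 -m inch '[[0,-0.03,0.04,7,0],[0,-0.07,0.06,14,0],[0.02,-0.11,0.06,21,0],[0.03,-0.15,0.06,28,0],[0.05,-0.19,0.06,35,0],[0.06,-0.23,0.06,42,0],[0.08,-0.27,0.06,49,0],[0.09,-0.31,0.06,56,0]]'
```

```text
t: 2.73
tcp_pos: [0.4574, 0.0414, 0.303]
eef_rot: [-0.424, 0.905, 0.0, 0.001]
ft_force: [0.8, 0.1, -0.0]
gripper_width: 0.997
grasp_force: 0.0
```

```bash
python3 -m inch '[[0.01,-0.04,0,7,0],[0.02,-0.08,0,14,0],[0.03,-0.12,0,19,0],[0.03,-0.16,-0.02,19,0],[0.04,-0.20,-0.04,19,0],[0.04,-0.22,-0.06,19,0],[0.04,-0.22,-0.06,19,0],[0.04,-0.22,-0.06,19,0]]'
python3 - <<'E'
from h import *
o=get_obs(); print(o['tcp_pos'],o['eef_rot'],o['q'])
K=calibration('wrist'); snap('wrist','w1.png')
for s in(-.14,-.035,.035,.14):
    y=np.radians(75.3); P=[.511+s*np.cos(y),-.236+s*np.sin(y),.115]; print(s,proj('wrist',P,K))
for l in('rack','rack_grip'):
    for r in silhouettes(l,'wrist')[:1]: print(l,r['conf'],r['position'])
E
```

```text
t: 3.4
tcp_pos: [0.4906, -0.1199, 0.2696]
eef_rot: [-0.565, 0.825, -0.002, -0.006]
ft_force: [1.2, -0.4, 0.1]
gripper_width: 0.998
grasp_force: 0.0
[ 0.49058174 -0.11987337  0.26956474] [-0.56526124  0.82488662 -0.00150595 -0.00628673] [ 0.37616171  0.18654813 -0.27726819  1.79789128  0.06642955  1.17255944
  2.84957069]
-0.14 [211.68885468 -89.38754719]
-0.035 [235.47175628  66.09353418]
0.035 [249.26963806 156.29739644]
0.14 [267.47482226 275.31406541]
rack 0.9 [255.9, 120.3]
rack_grip 0.56 [261.1, 118.9]
```

View pics/w1.png

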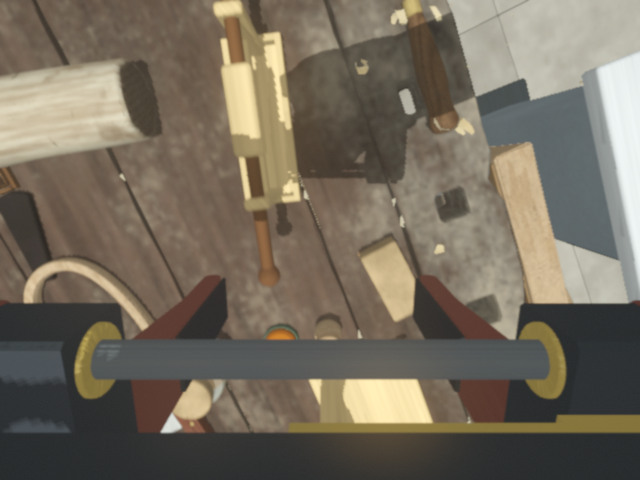

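The wrist view shows the near ball at (268,275) and the grip block centred near (240,112), both within 2 px of my prediction, so the rack pose holds. Joint 7 is at its limit, so I'll turn back by a half turn.

```bash
python3 -m inch '[[0,-0.02,0,-7,0],[0,-0.04,0,-14,0],[0.01,-0.06,0,-21,0],[0.01,-0.08,0,-28,0],[0.02,-0.10,0,-35,0],[0.02,-0.11,0,-42,0],[0.02,-0.11,0,-49,0],[0.02,-0.11,0,-56,0]]'; python3 -m inch '[[0,0,0,-7,0],[0,0,0,-14,0],[0,0,0,-21,0],[0,0,0,-28,0],[0,0,0,-35,0],[0,0,0,-42,0],[0,0,0,-49,0],[0,0,0,-56,0]]';  python3 -m inch '[[0,0,0,-7,0],[0,0,0,-14,0],[0,0,0,-21,0],[0,0,0,-28,0],[0,0,0,-35,0],[0,0,0,-42,0],[0,0,0,-49,0],[0,0,0,-56,0]]'
cat >> h.py <<'E'
def st():
    o=get_obs(); r=o['eef_rot']; p=o['tcp_pos']
    from scipy.spatial.transform import Rotation as R
    M=R.from_quat(r).as_matrix()
    print('t',round(o['t'],2),'tcp',np.round(p,4),'grasp pt',np.round(p-pinch_z*M[:,2],4),'close dir',round(np.degrees(np.arctan2(M[1,1],M[0,1])),1),'tilt',np.round(M[:,2],3),'q7',round(o['q'][6],2),'F',np.round(o['ft_force'],1),'w',round(o['gripper_width'],3),'g',round(o['grasp_force'],1))
E
python3 -c 'from h import *
st()'
```

```text
t: 4.22
tcp_pos: [0.5114, -0.2281, 0.2702]
eef_rot: [-0.109, 0.994, 0.002, -0.006]
ft_force: [-0.6, 0.3, 0.4]
gripper_width: 1.001
grasp_force: 0.0
t: 4.88
tcp_pos: [0.5115, -0.227, 0.2706]
eef_rot: [0.369, 0.929, 0.005, -0.004]
ft_force: [-0.1, -0.3, 0.2]
gripper_width: 0.997
grasp_force: 0.0
t: 5.55
tcp_pos: [0.5116, -0.2271, 0.2707]
eef_rot: [0.762, 0.647, 0.007, -0.001]
ft_force: [-0.8, 0.3, 0.1]
gripper_width: 0.999
grasp_force: 0.0
t 5.55 tcp [ 0.5116 -0.2271  0.2707] grasp pt [ 0.5114 -0.2273  0.2894] close dir -9.4 tilt [ 0.009  0.011 -1.   ] q7 0.24 F [-0.8  0.3  0.1] w 0.999 g 0.0
```

```bash
python3 -m inch '[[0,-0.009,-0.02,-5.3,0],[0,-0.009,-0.04,-5.3,0],[0,-0.009,-0.06,-5.3,0],[0,-0.009,-0.08,-5.3,0],[0,-0.009,-0.10,-5.3,0],[0,-0.009,-0.12,-5.3,0],[0,-0.009,-0.12,-5.3,0],[0,-0.009,-0.12,-5.3,0]]'
python3 - <<'E'
from h import *
st(); K=calibration('wrist'); snap('wrist','w2.png'); snap('side','s2.png')
y=np.radians(75.3)
for s in(-.14,-.035,.035,.14): print(s,proj('wrist',[.511+s*np.cos(y),-.236+s*np.sin(y),.115],K))
E
```

```text
t: 6.22
tcp_pos: [0.511, -0.2366, 0.1499]
eef_rot: [0.79, 0.613, 0.006, -0.002]
ft_force: [0.6, -0.4, 0.6]
gripper_width: 0.998
grasp_force: 0.0
t 6.22 tcp [ 0.511  -0.2366  0.1499] grasp pt [ 0.5108 -0.2368  0.1686] close dir -14.3 tilt [ 0.007  0.011 -1.   ] q7 0.21 F [ 0.6 -0.4  0.6] w 0.998 g 0.0
-0.14 [320.12927551 479.57914059]
-0.035 [321.27435729 330.42379916]
0.035 [322.19143768 210.96731882]
0.14 [323.88206324  -9.24912118]
```

View pics/w2.png

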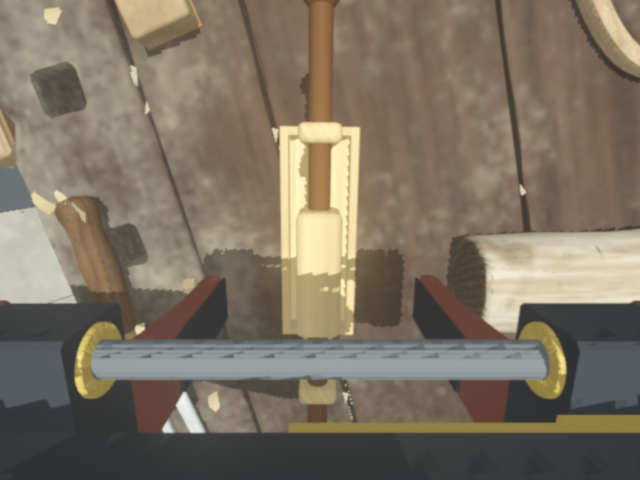

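The block spans columns 297–342 and rows 209–337, centred between the fingers. Descend and grip.

```bash
python3 -m inch '[[0,0,-0.02,-0.4,0],[0,0,-0.04,-0.4,0],[0,0,-0.053,-0.4,0],[0,0,-0.053,-0.4,100],[0,0,-0.053,-0.4,200],[0,0,-0.053,-0.4,255],[0,0,-0.053,-0.4,255],[0,0,-0.053,-0.4,255]]' 45;python3 -m inch '[[0,0,0,0,255],[0,0,0,0,255],[0,0,0,0,255],[0,0,0,0,255],[0,0,0.01,0,255],[0,0,0.02,0,255],[0,0,0.04,0,255],[0,0,0.06,0,255]]'; python3 -c 'from h import *
st()'
```

```text
t: 6.98
tcp_pos: [0.511, -0.2391, 0.0978]
eef_rot: [0.793, 0.609, 0.007, -0.001]
ft_force: [-0.5, 0.2, -0.0]
gripper_width: 0.66
grasp_force: 0.0
t: 7.65
tcp_pos: [0.5095, -0.2386, 0.1571]
eef_rot: [0.793, 0.609, 0.006, -0.003]
ft_force: [0.7, 0.4, -4.1]
gripper_width: 0.267
grasp_force: 45.0
t 7.65 tcp [ 0.5095 -0.2386  0.1571] grasp pt [ 0.5093 -0.2388  0.1758] close dir -14.9 tilt [ 0.006  0.012 -1.   ] q7 0.2 F [ 0.7  0.4 -4.1] w 0.267 g 45.0
```

```bash
python3 -m inch '[[0,0,0.03,2,255],[0,0,0.06,4,255],[0,0,0.09,6,255],[0,0.02,0.12,8,255],[-0.01,0.04,0.145,10,255],[-0.01,0.06,0.145,12,255],[-0.02,0.08,0.145,14,255],[-0.02,0.10,0.145,14.7,255]]';python3 -m inch '[[0,0.02,0,0,255],[0,0.05,0,0,255],[0,0.08,0,0,255],[0,0.11,0,0,255],[0,0.14,0,0,255],[0,0.17,0,0,255],[0,0.20,0,0,255],[0,0.23,0,0,255]]';python3 -m inch '[[0,0.03,0,0,255],[0,0.05,0,0,255],[0,0.07,0,0,255],[0,0.09,0,0,255],[0,0.10,0,0,255],[0,0.108,0,0,255],[0,0.108,0,0,255],[0,0.108,0,0,255]]'
python3 - <<'E'
from h import *
st()
im=capture('top'); im2=capture('side'); cv2.imwrite('pics/m3.png',np.vstack([cv2.resize(im[190:340,110:360],(800,300*1),interpolation=2) if 0 else cv2.resize(im[200:320,110:330],None,fx=2.5,fy=2.5),cv2.resize(im2[80:230,220:420],(550,300))])[:,:,::-1])
E
```

```text
t: 8.32
tcp_pos: [0.4885, -0.1378, 0.3015]
eef_rot: [0.708, 0.706, 0.006, -0.003]
ft_force: [0.0, -0.2, -5.2]
gripper_width: 0.27
grasp_force: 45.0
t: 8.98
tcp_pos: [0.4892, 0.0928, 0.3008]
eef_rot: [0.708, 0.706, 0.006, -0.003]
ft_force: [-0.2, -1.2, -3.4]
gripper_width: 0.269
grasp_force: 45.0
t: 9.65
tcp_pos: [0.4902, 0.1984, 0.3012]
eef_rot: [0.708, 0.706, 0.006, -0.002]
ft_force: [-0.2, -0.9, -3.7]
gripper_width: 0.272
grasp_force: 45.0
t 9.65 tcp [0.4902 0.1984 0.3012] grasp pt [0.4901 0.1982 0.3199] close dir -0.2 tilt [ 0.005  0.012 -1.   ] q7 -0.49 F [-0.2 -0.9 -3.7] w 0.272 g 45.0
```

View pics/m3.png

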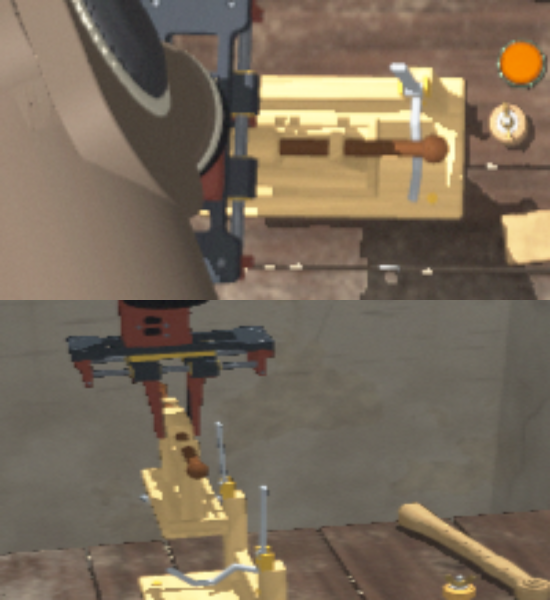

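The rack hangs level above the stand with the rod centred ahead of the keepers. Its right ball is at crop (434,149), outside the right hook. Lowering.

```bash
python3 -m inch '[[0.006,0.001,-0.02,0,255],[0.006,0.001,-0.05,0,255],[0.006,0.001,-0.08,0,255],[0.006,0.001,-0.11,0,255],[0.006,0.001,-0.135,0,255],[0.006,0.001,-0.145,0,255],[0.006,0.001,-0.145,0,255],[0.006,0.001,-0.145,0,255]]'
python3 - <<'E'
from h import *
st()
im=capture('top'); im2=capture('side')
cv2.imwrite('pics/m4.png',np.vstack([cv2.resize(im[200:320,110:330],None,fx=2.5,fy=2.5),cv2.resize(im2[120:280,240:400],(550,300*1))])[:,:,::-1])
E
```

```text
t: 10.42
tcp_pos: [0.4969, 0.1997, 0.1572]
eef_rot: [0.709, 0.705, 0.006, -0.002]
ft_force: [-0.2, 0.0, -2.4]
gripper_width: 0.268
grasp_force: 45.0
t 10.42 tcp [0.4969 0.1997 0.1572] grasp pt [0.4967 0.1995 0.1759] close dir -0.3 tilt [ 0.006  0.013 -1.   ] q7 -0.51 F [-0.2  0.  -2.4] w 0.268 g 45.0
```

View pics/m4.png

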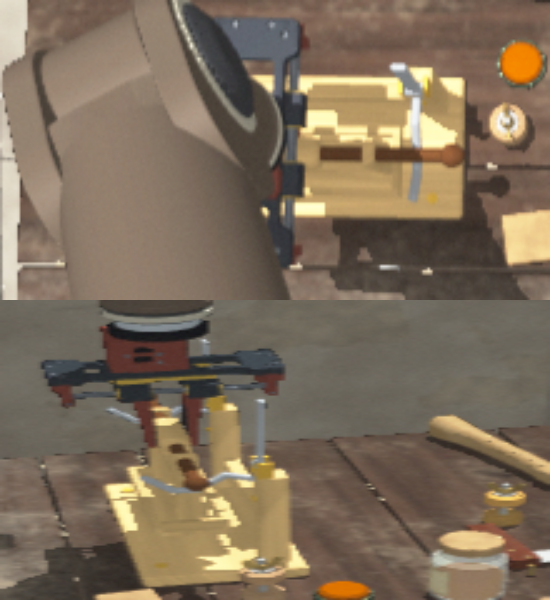

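The rod lies across the right hook in the trough and the ball is outside it at crop (452,155). Now lowering gently onto the hooks.

```bash
python3 -m inch '[[0,0,-0.004,0,255],[0,0,-0.008,0,255],[0,0,-0.012,0,255],[0,0,-0.016,0,255],[0,0,-0.020,0,255],[0,0,-0.022,0,255],[0,0,-0.022,0,255],[0,0,-0.022,0,255]]'; python3 -m inch '[[0,0,-0.002,0,255],[0,0,-0.002,0,255],[0,0,-0.003,0,255],[0,0,-0.003,0,255],[0,0,-0.004,0,255],[0,0,-0.004,0,255],[0,0,-0.004,0,255],[0,0,-0.004,0,255]]'; python3 -c 'from h import *
st()'
```

```text
t: 11.18
tcp_pos: [0.4967, 0.2006, 0.1399]
eef_rot: [0.708, 0.706, 0.008, -0.002]
ft_force: [-16.8, -7.9, 47.1]
gripper_width: 0.27
grasp_force: 45.0
t: 11.85
tcp_pos: [0.4967, 0.2017, 0.1373]
eef_rot: [0.708, 0.706, 0.009, -0.002]
ft_force: [-22.5, -8.5, 59.2]
gripper_width: 0.27
grasp_force: 45.0
t 11.85 tcp [0.4967 0.2017 0.1373] grasp pt [0.4966 0.2014 0.156 ] close dir -0.2 tilt [ 0.009  0.015 -1.   ] q7 -0.52 F [-22.5  -8.5  59.2] w 0.27 g 45.0
```

The rod is riding on the hooks' back slope (Fx −22 N). Easing up and shifting towards −x.

```bash
python3 -m inch '[[0,0,0.003,0,255],[0,0,0.006,0,255],[0,0,0.009,0,255],[-0.002,0,0.009,0,255],[-0.004,0,0.009,0,255],[-0.005,0,0.009,0,255],[-0.005,0,0.009,0,255],[-0.005,0,0.009,0,255]]'; python3 -m inch '[[0,0,-0.001,0,255],[0,0,-0.002,0,255],[0,0,-0.003,0,255],[0,0,-0.004,0,255],[0,0,-0.005,0,255],[0,0,-0.005,0,255],[0,0,-0.005,0,255],[0,0,-0.005,0,255]]'; python3 -c 'from h import *
st()'
```

```text
t: 12.52
tcp_pos: [0.491, 0.2, 0.139]
eef_rot: [0.708, 0.706, 0.006, -0.003]
ft_force: [-0.5, -0.3, -4.1]
gripper_width: 0.27
grasp_force: 45.0
t: 13.18
tcp_pos: [0.4914, 0.2002, 0.1377]
eef_rot: [0.709, 0.706, 0.007, -0.002]
ft_force: [-11.8, -5.7, 28.6]
gripper_width: 0.268
grasp_force: 45.0
t 13.18 tcp [0.4914 0.2002 0.1377] grasp pt [0.4913 0.1999 0.1564] close dir -0.2 tilt [ 0.007  0.013 -1.   ] q7 -0.52 F [-11.8  -5.7  28.6] w 0.268 g 45.0
```

Run:
```python
from h import *
o=get_obs();print(np.round(o['moment'],2),np.round(o['ft_force'],1))
im=capture('top'); im2=capture('side')
a=cv2.resize(im[225:290,230:310],(480,390),interpolation=2); b=cv2.resize(im2[160:250,270:345],(325,390),interpolation=2)
cv2.imwrite('pics/m5.png',np.hstack([a,b])[:,:,::-1])
for P in[(.491,.06,.154),(.496,.094,.15),(.496,.06,.15)]: print(P,proj('top',P),proj('side',P))
```

```text
[-0.98  2.58  0.06] [-11.8  -5.7  28.6]
(0.491, 0.06, 0.154) [292.81955375 265.0041291 ] [294.67412148 223.61645698]
(0.496, 0.094, 0.15) [276.27193267 262.50299833] [294.65079831 218.10417597]
(0.496, 0.06, 0.15) [293.03445743 262.66865495] [296.72966206 224.77379325]
```

View pics/m5.png

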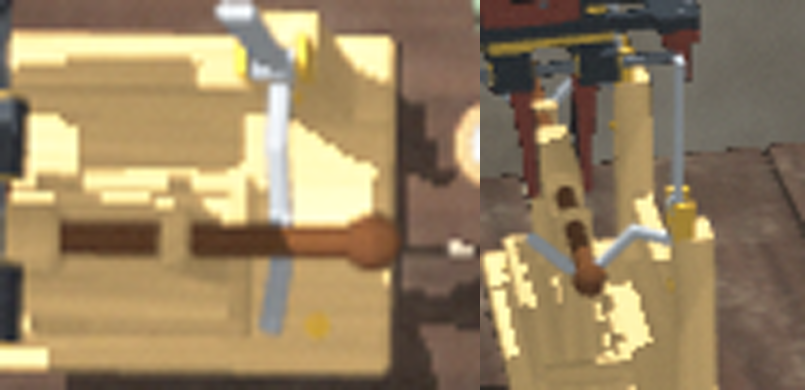

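The rod is in the trough but still on the back slope: contact height fell about 3.5 mm for 5 mm of −x shift. Another 5 mm the same way.

```bash
python3 -m inch '[[0,0,0.003,0,255],[0,0,0.005,0,255],[-0.002,0,0.005,0,255],[-0.005,0,0.005,0,255],[-0.005,0,0.005,0,255],[-0.005,0,0.003,0,255],[-0.005,0,0.001,0,255],[-0.005,0,0.0,0,255]]'; python3 -m inch '[[0,0,-0.001,0,255],[0,0,-0.001,0,255],[0,0,-0.001,0,255],[0,0,-0.001,0,255],[0,0,-0.001,0,255],[0,0,-0.001,0,255],[0,0,-0.001,0,255],[0,0,-0.001,0,255]]'; python3 -c 'from h import *
st()'
```

```text
t: 13.95
tcp_pos: [0.4881, 0.2006, 0.1377]
eef_rot: [0.708, 0.706, 0.008, -0.002]
ft_force: [-8.0, -6.5, 35.4]
gripper_width: 0.27
grasp_force: 45.0
t: 14.62
tcp_pos: [0.4882, 0.2006, 0.1377]
eef_rot: [0.708, 0.706, 0.009, -0.001]
ft_force: [-5.6, -5.8, 34.9]
gripper_width: 0.271
grasp_force: 45.0
t 14.62 tcp [0.4882 0.2006 0.1377] grasp pt [0.488  0.2004 0.1564] close dir -0.2 tilt [ 0.01   0.014 -1.   ] q7 -0.52 F [-5.6 -5.8 34.9] w 0.271 g 45.0
```

Run:
```python
from h import *
from scipy.optimize import least_squares
o=get_obs();print(np.round(o['moment'],2),np.round(o['ft_force'],1))
im=capture('top'); im2=capture('side'); C={}
for c,i,(x,y) in(('top',im,(292,265)),('side',im2,(295,224))):
    w=i[y-14:y+15,x-14:x+15].astype(int); r,g,b=w[...,0],w[...,1],w[...,2]
    m=((r>1.6*g)&(r>60)).astype(np.uint8); 
    m2=cv2.morphologyEx(m,cv2.MORPH_OPEN,np.ones((5,5),np.uint8)) if c=='top' else m
    print(c);print('\n'.join(''.join('#' if v else '.' for v in q) for q in m))
a=cv2.resize(im[225:290,230:310],(480,390),interpolation=2); b=cv2.resize(im2[165:235,270:328],(325,390),interpolation=2)
cv2.imwrite('pics/m6.png',np.hstack([a,b])[:,:,::-1])
```

```text
[-1.16  1.65  0.26] [-5.6 -5.8 34.9]
top
.............................
.............................
.............................
.............................
.............................
.............................
.............................
.............................
.............................
.............................
.............................
.............................
.............................
................#............
#..#.........................
.............................
............#................
.............................
.............................
.............................
.............................
.............................
.............................
.............................
.............................
.............................
.............................
.............................
.............................
side
.............................
.............................
.............................
.............................
.............................
.............................
.............................
.............................
.............................
.............................
.............................
.............................
.............................
.............................
.............................
.............................
.............................
.............................
.............................
.............................
.............................
.............................
.............................
.............................
.............................
.............................
.............................
.............................
.............................
```

View pics/m6.png

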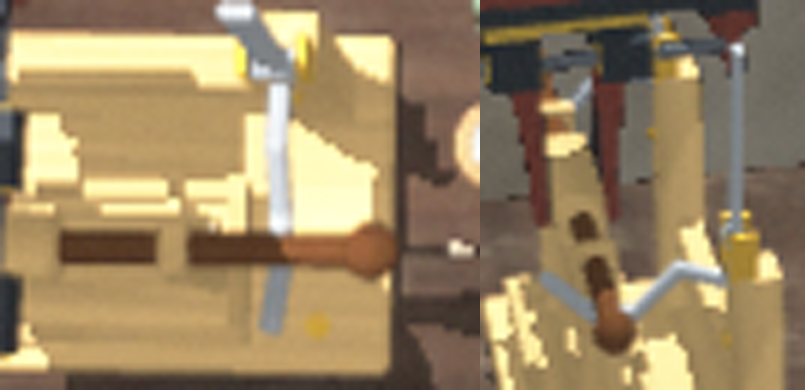

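In the side crop the rod crosses the right hook right at its vertex, about (606,306). The load is centred between the hooks (no net moment), so both carry it. Relax the preload, then open.

```bash
python3 -m inch '[[0,0,0.001,0,255],[0,0,0.0015,0,255],[0,0,0.0015,0,255],[0,0,0.0015,0,255],[0,0,0.0015,0,220],[0,0,0.0015,0,180],[0,0,0.0015,0,140],[0,0,0.0015,0,110]]' 15
python3 - <<'E'
from h import *
st()
im=capture('top'); im2=capture('side')
a=cv2.resize(im[225:290,230:310],(480,390),interpolation=2); b=cv2.resize(im2[165:235,270:328],(325,390),interpolation=2)
cv2.imwrite('pics/m7.png',np.hstack([a,b])[:,:,::-1])
E
```

```text
t: 15.38
tcp_pos: [0.4857, 0.2002, 0.1347]
eef_rot: [0.708, 0.706, 0.006, -0.003]
ft_force: [-0.9, -0.2, -0.4]
gripper_width: 0.407
grasp_force: 0.0
t 15.38 tcp [0.4857 0.2002 0.1347] grasp pt [0.4857 0.2    0.1534] close dir -0.2 tilt [ 0.004  0.013 -1.   ] q7 -0.52 F [-0.9 -0.2 -0.4] w 0.407 g 0.0
```

View pics/m7.png

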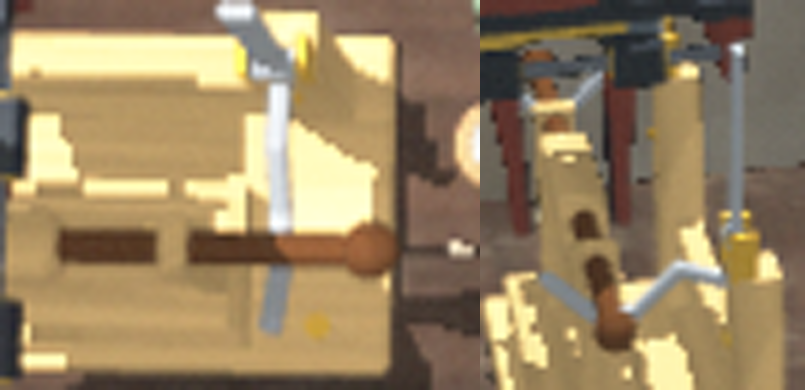

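Released, and the rod hasn't moved: the ball is still at (372,247) top and (614,327) side in the crop. Rise, then go behind the right keeper with the fingers closed.

```bash
python3 -m inch '[[0,0,0.02,0,110],[0,0,0.04,0,110],[0,0,0.07,0,110],[0,0,0.10,0,110],[0,0,0.13,0,110],[0,0,0.17,0,160],[0.02,-0.02,0.17,0,255],[0.04,-0.04,0.17,0,255]]'; python3 -m inch '[[0.02,-0.02,0,0,255],[0.04,-0.04,0,0,255],[0.06,-0.06,0,0,255],[0.08,-0.066,0,0,255],[0.085,-0.066,0,0,255],[0.085,-0.066,0,0,255],[0.085,-0.066,0,0,255],[0.085,-0.066,0,0,255]]'
python3 - <<'E'
from h import *
st()
for c in('top',):
    im=capture(c)
    for l in('rack','right_keeper','left_keeper'):
        print(l,[(round(r['conf'],2),np.round(r['position'])) for r in silhouettes(l,c)[:2]])
E
```

```text
t: 16.15
tcp_pos: [0.5269, 0.1617, 0.3077]
eef_rot: [0.707, 0.707, 0.009, -0.002]
ft_force: [0.4, -0.4, -0.1]
gripper_width: 0.377
grasp_force: 0.0
t: 16.82
tcp_pos: [0.6102, 0.0956, 0.3048]
eef_rot: [0.708, 0.706, 0.006, -0.003]
ft_force: [-0.1, -0.2, -0.6]
gripper_width: 0.007
grasp_force: 0.0
t 16.82 tcp [0.6102 0.0956 0.3048] grasp pt [0.6101 0.0953 0.3235] close dir -0.1 tilt [ 0.004  0.013 -1.   ] q7 -0.23 F [-0.1 -0.2 -0.6] w 0.007 g 0.0
rack [(0.71, array([172., 264.]))]
right_keeper [(0.52, array([314., 249.]))]
left_keeper [(0.52, array([160., 228.]))]
```

```bash
python3 -m inch '[[0,-0.002,-0.02,0,255],[0,-0.002,-0.04,0,255],[0,-0.002,-0.06,0,255],[0,-0.002,-0.065,0,255],[-0.01,-0.002,-0.065,0,255],[-0.02,-0.002,-0.065,0,255],[-0.035,-0.002,-0.065,0,255],[-0.05,-0.002,-0.065,0,255]]'; python3 -m inch '[[-0.015,0,0,0,255],[-0.03,0,-0.005,0,255],[-0.04,0,-0.01,0,255],[-0.05,0,-0.015,0,255],[-0.058,0,-0.022,0,255],[-0.065,0,-0.03,0,255],[-0.07,0,-0.038,0,255],[-0.075,0,-0.045,0,255]]';  python3 -m inch '[[-0.003,0,-0.007,0,255],[-0.005,0,-0.014,0,255],[-0.005,0,-0.018,0,255],[-0.005,0,-0.020,0,255],[-0.005,0,-0.021,0,255],[-0.005,0,-0.022,0,255],[-0.005,0,-0.022,0,255],[-0.005,0,-0.022,0,255]]'
```

```text
t: 17.68
tcp_pos: [0.5606, 0.0924, 0.2416]
eef_rot: [0.708, 0.706, 0.007, -0.002]
ft_force: [0.6, -0.2, 1.1]
gripper_width: 0.007
grasp_force: 0.3
t: 18.35
tcp_pos: [0.4861, 0.0924, 0.1959]
eef_rot: [0.708, 0.706, 0.008, -0.002]
ft_force: [-0.3, 0.4, -0.7]
gripper_width: 0.005
grasp_force: 0.2
t: 19.02
tcp_pos: [0.4809, 0.0922, 0.1741]
eef_rot: [0.708, 0.706, 0.006, -0.003]
ft_force: [-7.0, -0.9, 15.2]
gripper_width: 0.003
grasp_force: 7.6
```

```bash
python3 -m inch '[[0,0,0.02,0,255],[0,0,0.05,0,255],[0,0,0.08,0,255],[0,0,0.11,0,255],[0,0,0.13,0,255],[0.01,0.04,0.13,0,255],[0.02,0.08,0.13,0,255],[0.04,0.12,0.13,0,255]]'; python3 -m inch '[[0.03,0.02,0,0,255],[0.06,0.05,0,0,255],[0.08,0.08,0,0,255],[0.09,0.099,0,0,255],[0.09,0.099,0,0,255],[0.09,0.099,0,0,255],[0.09,0.099,0,0,255],[0.09,0.099,0,0,255]]'
python3 - <<'E'
from h import *
st()
im=capture('top'); im2=capture('side')
a=cv2.resize(im[225:290,230:310],(480,390),interpolation=2); b=cv2.resize(im2[165:235,270:328],(325,390),interpolation=2)
cv2.imwrite('pics/m8.png',np.hstack([a,b])[:,:,::-1])
E
```

```text
t: 19.68
tcp_pos: [0.5199, 0.2113, 0.3043]
eef_rot: [0.709, 0.705, 0.007, -0.002]
ft_force: [0.9, -0.5, -0.1]
gripper_width: 0.008
grasp_force: 0.0
t: 20.35
tcp_pos: [0.61, 0.307, 0.3033]
eef_rot: [0.709, 0.705, 0.006, -0.002]
ft_force: [-0.2, -0.4, -0.1]
gripper_width: 0.006
grasp_force: 0.0
t 20.35 tcp [0.61   0.307  0.3033] grasp pt [0.6099 0.3068 0.322 ] close dir -0.3 tilt [ 0.006  0.012 -1.   ] q7 -0.58 F [-0.2 -0.4 -0.1] w 0.006 g 0.0
```

View pics/m8.png

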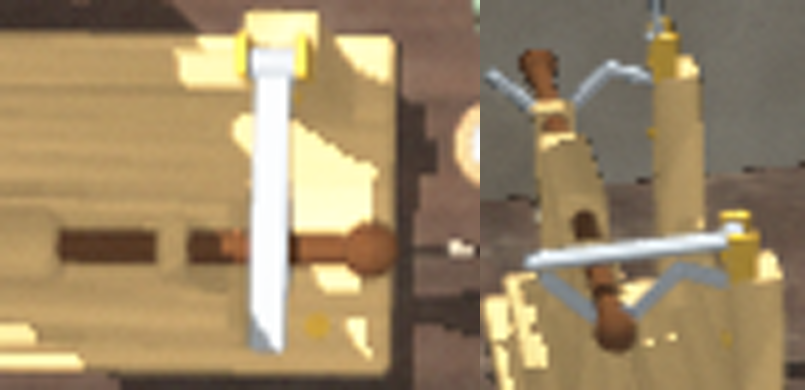

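The right keeper lies level over the hook and the rod is seated at both ends (left ball (537,70) in the side crop). Now the left keeper, the same way.

```bash
python3 -m inch '[[0,0.002,-0.02,0,255],[0,0.002,-0.04,0,255],[0,0.002,-0.06,0,255],[0,0.002,-0.065,0,255],[-0.01,0.002,-0.065,0,255],[-0.02,0.002,-0.065,0,255],[-0.035,0.002,-0.065,0,255],[-0.05,0.002,-0.065,0,255]]'; python3 -m inch '[[-0.015,0,0,0,255],[-0.03,0,-0.005,0,255],[-0.04,0,-0.01,0,255],[-0.05,0,-0.015,0,255],[-0.058,0,-0.022,0,255],[-0.065,0,-0.03,0,255],[-0.07,0,-0.038,0,255],[-0.075,0,-0.045,0,255]]';  python3 -m inch '[[-0.003,0,-0.007,0,255],[-0.005,0,-0.014,0,255],[-0.005,0,-0.017,0,255],[-0.005,0,-0.018,0,255],[-0.005,0,-0.019,0,255],[-0.005,0,-0.020,0,255],[-0.005,0,-0.020,0,255],[-0.005,0,-0.020,0,255]]'
```

```text
t: 21.12
tcp_pos: [0.5595, 0.3103, 0.2393]
eef_rot: [0.709, 0.706, 0.007, -0.002]
ft_force: [0.1, 0.2, 0.1]
gripper_width: 0.006
grasp_force: 0.0
t: 21.78
tcp_pos: [0.4846, 0.3104, 0.193]
eef_rot: [0.708, 0.706, 0.007, -0.002]
ft_force: [0.4, 0.3, -0.2]
gripper_width: 0.006
grasp_force: 0.2
t: 22.45
tcp_pos: [0.4793, 0.3104, 0.1743]
eef_rot: [0.708, 0.706, 0.006, -0.003]
ft_force: [-7.2, -3.5, 13.4]
gripper_width: 0.008
grasp_force: 6.8
```

Same contact height and force as on the right. Rise clear, move back and check.

```bash
python3 -m inch '[[0,0,0.02,0,255],[0,0,0.05,0,255],[0,0,0.08,0,255],[0,0,0.11,0,255],[0,0,0.14,0,255],[-0.02,0.02,0.15,0,255],[-0.04,0.05,0.15,0,255],[-0.06,0.08,0.15,0,255]]'; python3 -m inch '[[-0.03,0.02,0,0,255],[-0.06,0.05,0,0,255],[-0.08,0.08,0,0,255],[-0.10,0.11,0,0,255],[-0.12,0.14,0,0,255],[-0.13,0.15,0,0,255],[-0.13,0.15,0,0,255],[-0.13,0.15,0,0,255]]'
python3 - <<'E'
from h import *
st()
im=capture('top'); im2=capture('side')
a=cv2.resize(im[215:295,140:300],(480,240),interpolation=2); a=np.vstack([a,np.zeros((150,480,3),np.uint8)]); b=cv2.resize(im2[150:235,265:328],(289,390),interpolation=2)
cv2.imwrite('pics/m9.png',np.hstack([a,b])[:,:,::-1])
E
```

```text
t: 23.12
tcp_pos: [0.4204, 0.3909, 0.3245]
eef_rot: [0.71, 0.705, 0.008, -0.002]
ft_force: [0.2, 0.4, -0.2]
gripper_width: 0.005
grasp_force: 0.0
t: 23.78
tcp_pos: [0.2899, 0.5405, 0.3225]
eef_rot: [0.708, 0.706, 0.006, -0.002]
ft_force: [0.5, -0.5, -0.2]
gripper_width: 0.001
grasp_force: 0.0
t 23.78 tcp [0.2899 0.5405 0.3225] grasp pt [0.2898 0.5403 0.3412] close dir -0.1 tilt [ 0.005  0.012 -1.   ] q7 -1.25 F [ 0.5 -0.5 -0.2] w 0.001 g 0.0
```

View pics/m9.png

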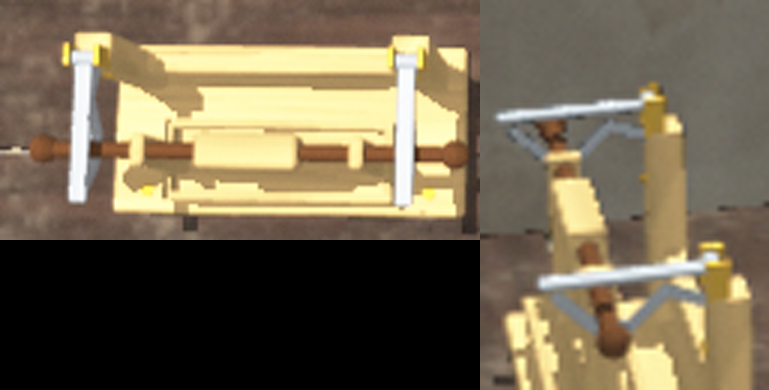

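The rod lies in both hooks, with balls at (42,148) and (455,153) in the top crop. Both keepers are level and parallel across it, and the arm is clear.

```bash
python3 -c 'from plant import *
print(sign_off())'
```

```text
the job is handed in; nothing more can be done
None
```

The rack hangs with its rod in both hooks, both keepers are fully down over it, the other things were not touched, and the job was handed in at about 24 s; no verdict was returned.

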